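Press the specimen pots shut in order

ROBOT

A 6-joint arm with a two-finger parallel gripper is mounted at the origin on the work surface. World frame = base frame: x ahead of the robot, y to its left, z up, the work surface at z = 0. Lengths are in m, angles in degrees, forces in N, time in s.
With the tool pointing down it reaches from about 0.425 to 0.925 m from the base axis. Payload 12.5 kg.
Tool frame: the origin (TCP) lies on the mounting face of the last link; the fingertips stand 173 mm ahead of it and the grasp point (between the pads) lies 155 mm ahead of it (ctrl.tcp_to_tips is the distance from the TCP to the fingertips, in m); z points along the fingers, x is the direction in which the jaws open and shut, and the axes are right-handed (so a half turn about z gives the same grasp; the last joint's range is limited). The gripper opens to 85 mm and grips with 20 to 120 N. Pads are 22 mm wide; open, the fingers measure 114 mm over their backs; the gripper's body (76 mm by 85 mm) begins 54 mm behind the grasp point. The pads swing forward as they close: fully open they stand 13 mm farther back than shut.
Start: joints at [62.533, 28.126, 89.318, -0, 62.55, -6.05], TCP at [0.228, 0.582, 0.405] pointing down, gripper open.
Joint ranges: [-177.58, 177.58], [-47.91, 125.51], [2.72, 160], [-65.01, 245.01], [3.68, 167.84], [-153.87, 153.87]. Speed limits (degrees/s): [127.2, 127.2, 159.86, 180, 180, 180].

INTERFACE

Orientations are given as a 3x3 rotation matrix whose columns are the frame's x, y, z axes.
In Python, from plant import ctrl, kinematics, status, grab_frame, camera_info, order, trace gives the robot as it stands. The module is installed in compiled form; this text tells all that it offers. Calls block until the motion is done:
- ctrl.move_ptp(position, orientation): joint-space move of the TCP to a pose.
- ctrl.move_linear(position, speed=0.15, orientation=None, guard=None): straight line of the TCP; orientation=None keeps the orientation; speed is the mean speed in m/s. With guard (N) it stops when the force on the tool has changed by that much, and returns True; else False.
- ctrl.move_j(angles): joint-space move.
- ctrl.set_gripper(opening): opening from 0.0 (shut) to 1.0 (fully open); the grip force is fixed at half the most; returns when the fingers have stopped.
- ctrl.hold(seconds).
- kinematics.solve_ik(position, orientation): joint angles nearest the present ones, or None.
- status.get_obs(): the state.
- grab_frame(name): name is "side" or "top" or "wrist"; returns the picture (480x640x3 uint8, red, green, blue); there is no depth.
- camera_info(name): a dict with "vfov" (degrees; the focal length in pixels is half the picture's height over the tangent of half this angle, whatever the lens; pixels are square), "cx", "cy" (the principal point, pixels), "k1" (the pictures are not rectified: a ray, as slopes to the right and down, at radius r is drawn at 1 + k1 r^2 times it, then the intrinsics apply), "R" (3x3) and "t" (3): a world point X has camera coordinates R X + t; the wrist camera has in their place "hand_eye" (4x4, takes a point from camera to tool coordinates, whose origin is the TCP and whose axes are the tool frame's). Camera axes: x right, y down, z forward; pixel columns grow to the right and rows downward; lengths in m; the calibration is good to about 2 mm. A picture is of the moment at which its call begins: read the wrist's pose just before it. camera_info takes no time and is no camera call.
A pose or a line that the arm cannot do raises ctrl.Unreachable and nothing moves.
- order.close_job(): hands the job in, once; it reports no verdict.
Trained networks look in the newest picture that a camera, given by its name, has taken for a name from the list of things; names that differ only in an ending like _2 or _b are one class to them, and where a whole thing is asked for, a point or a joint stands for the part that bears it (a point fixed in the world has none). Each returns a list of dicts, best first, with "score" (0 to 1); they miss things now and then, are a little off and sometimes report something else, mostly with a low value. They report only what shows in the picture. A call takes as long as a camera call. They do not tell look-alikes from the thing itself.
- trace(camera, name): "region" (480x640 bool, what is visible of it) and "bbox" ([left, top, width, height] in pixels, round what is visible of it).
The state is a dict: "clock": time; "joint_positions": joint angles; "dq": joint speeds; "tau": joint torques, N m; "eef_pos": TCP position; "orientation": TCP orientation; "force": force on the tool from outside, world axes, zero at the start; "ft_torque": the same for the moment, N m; "finger_gap": opening from 0.0 (shut) to 1.0 (fully open).
Only numpy, scipy, OpenCV 4.12 (cv2) and the standard library are available. Lean on these libraries where they do the work, as an engineer would, in place of code of your own. Each camera call takes 0.05 s, during which the arm holds its last target. There are 200 camera calls.

TASK

Close the three round specimen pots, whose lids are standing raised: press lightly with the fingertips on the push knob in the middle of each lid until the lid is fully home, the smallest pot first, then the middle-sized one, then the largest. The square pot is still airing, so leave its lid raised. Do not pick up, shove or tip any pot, and leave everything else on the bench as it lies.

Things in the scene. Friction and masses are not known exactly. Their poses are not given: they have to be found in the camera images.
- small_pot: the small round pot, 38 mm across over the lid: a closed white plastic pot, loose on the bench, standing upright, 36 mm tall from its underside to its rim without the lid. Origin: centre of its underside; z up.
- small_spot (a point): the press spot of that pot: middle of the top of the sprung push knob (24 mm across, standing 8 mm above the lid) at the centre of the grey round lid (38 mm wide, 8 mm thick). Untouched, it is 62 mm above the pot's underside with the lid fully raised, 52 mm with the lid home. The knob itself gives up to 6 mm under the finger (0.6 N at first, 1.5 N more per mm) and springs back; it cushions the push and does not latch.
- small_lid (a joint): how far that lid (not its knob) has been pushed down (m): 0 fully raised with a 10 mm gap showing a dark neck, 0.010 home against the rim. It slides straight down against about 2 N of steady friction, stays where it is left, and stops hard at 0.010. At the start 0 to 0.002.
- middle_pot: the middle round pot, 54 mm across over the lid: a closed white plastic pot, loose on the bench, standing upright, 46 mm tall from its underside to its rim without the lid. Origin: centre of its underside; z up.
- middle_spot (a point): the press spot of that pot: middle of the top of the sprung push knob (24 mm across, standing 8 mm above the lid) at the centre of the grey round lid (54 mm wide, 8 mm thick). Untouched, it is 72 mm above the pot's underside with the lid fully raised, 62 mm with the lid home. The knob itself gives up to 6 mm under the finger (0.6 N at first, 1.5 N more per mm) and springs back; it cushions the push and does not latch.
- middle_lid (a joint): how far that lid (not its knob) has been pushed down (m): 0 fully raised with a 10 mm gap showing a dark neck, 0.010 home against the rim. It slides straight down against about 2 N of steady friction, stays where it is left, and stops hard at 0.010. At the start 0 to 0.002.
- large_pot: the large round pot, 72 mm across over the lid: a closed white plastic pot, loose on the bench, standing upright, 58 mm tall from its underside to its rim without the lid. Origin: centre of its underside; z up.
- large_spot (a point): the press spot of that pot: middle of the top of the sprung push knob (24 mm across, standing 8 mm above the lid) at the centre of the grey round lid (72 mm wide, 8 mm thick). Untouched, it is 84 mm above the pot's underside with the lid fully raised, 74 mm with the lid home. The knob itself gives up to 6 mm under the finger (0.6 N at first, 1.5 N more per mm) and springs back; it cushions the push and does not latch.
- large_lid (a joint): how far that lid (not its knob) has been pushed down (m): 0 fully raised with a 10 mm gap showing a dark neck, 0.010 home against the rim. It slides straight down against about 2 N of steady friction, stays where it is left, and stops hard at 0.010. At the start 0 to 0.002.
- square_pot: the square pot, 54 x 54 mm over the lid: a closed white plastic pot, loose on the bench, standing upright, 46 mm tall from its underside to its rim without the lid. Origin: centre of its underside; z up.
- square_spot (a point): the press spot of that pot: middle of the top of the sprung push knob (24 mm across, standing 8 mm above the lid) at the centre of the grey square lid (54 mm wide, 8 mm thick). Untouched, it is 72 mm above the pot's underside with the lid fully raised, 62 mm with the lid home. The knob itself gives up to 6 mm under the finger (0.6 N at first, 1.5 N more per mm) and springs back; it cushions the push and does not latch.
- square_lid (a joint): how far that lid (not its knob) has been pushed down (m): 0 fully raised with a 10 mm gap showing a dark neck, 0.010 home against the rim. It slides straight down against about 2 N of steady friction, stays where it is left, and stops hard at 0.010. At the start 0 to 0.002.
- tooth_cast: plaster cast of a row of teeth, 58 x 60 mm, 27 mm tall, loose; a bystander. Origin: its underside.
- finds_box: open red plastic finds box, 60 x 44 mm, 26 mm tall, loose; a bystander. Origin: its underside.
- bottle_cap: blue bottle cap, a disc 32 mm across and 12 mm tall, loose; a bystander. Origin: its underside.
- tweezers: steel tweezers lying flat, 115 mm long, 5 mm thick, along their x axis, loose; a bystander. Origin: its underside.
- brush: small hand brush lying down, 150 mm long, along its x axis, loose; a bystander. Origin: its underside, near its middle.
Things that resemble listed ones, but are neither listed nor needed, are in the scene too. What is shaped like the large_pot but brown is not meant.

How it is judged:
By the outcome, as a careful person would: the job done as asked, in the order asked, and still so for the second after the job is handed in, with the robot touching nothing.
It also fails if it takes over 45 s, if anything falls off the work surface, if the arm or the gripper's body presses on something with over 40 N, if the wrist force passes 120 N, or if a joint passes its speed limit or range.

## Working session

There is one attempt and no reset: what is moved stays moved. The work goes in short steps, each a Python script; the robot and the scene stay as the last script left them, time stands still between calls to the robot, and variables do not carry over. Pictures are saved under pics/ and viewed, about 8 in all and at most 12, crops included, and the job is handed in when it is done.

```bash
mkdir -p pics; python3 - <<'E'
from plant import *
import cv2,numpy as np
for c in("top","side"):
    f=grab_frame(c); cv2.imwrite(f"pics/{c}0.png",f[:,:,::-1])
    i=camera_info(c); print(c,i)
    for n in("small_pot","middle_pot","large_pot","square_pot"):
        for d in trace(c,n): print(c,n,round(d["score"],2),d["bbox"])
print(camera_info("wrist")); print(status.get_obs()["clock"],ctrl.tcp_to_tips)
E
```

```text
top {'vfov': 57.549090375584, 'cx': 324.2463033936954, 'cy': 239.00860718727114, 'k1': 0.022879613878871916, 'R': array([[-0.02744028, -0.9983378 ,  0.05068203],
       [-0.98508124,  0.01838954, -0.1711046 ],
       [ 0.16988817, -0.05462107, -0.98394845]]), 't': array([-0.00894694,  0.59110597,  0.69972085])}
top small_pot 0.68 [245.6, 189.3, 26.1, 29.8]
top middle_pot 0.82 [354.4, 212.6, 31.3, 34.9]
top large_pot 0.88 [105.8, 278.4, 58.6, 45.8]
top large_pot 0.81 [182.7, 236.5, 51.0, 39.3]
top large_pot 0.22 [299.4, 258.1, 12.1, 15.3]
top square_pot 0.66 [450.1, 292.8, 48.9, 42.4]
side {'vfov': 44.969328345357376, 'cx': 311.31916240242697, 'cy': 236.99263383394506, 'k1': -0.16526874724680216, 'R': array([[ 0.77655052, -0.62999058,  0.00900875],
       [-0.38726388, -0.48853723, -0.7818939 ],
       [ 0.49698689,  0.60369135, -0.62334644]]), 't': array([-0.461858  ,  0.29290425,  0.83836223])}
side small_pot 0.86 [297.1, 208.3, 19.2, 33.2]
side middle_pot 0.88 [339.0, 260.6, 31.6, 47.7]
side middle_pot 0.31 [282.6, 265.5, 16.6, 16.9]
side large_pot 0.91 [174.3, 181.5, 36.9, 47.5]
side large_pot 0.63 [230.0, 191.7, 34.9, 52.8]
side square_pot 0.68 [337.8, 356.4, 40.3, 53.4]
{'vfov': 68.41682149409758, 'cx': 318.50811387774183, 'cy': 242.95041790670635, 'k1': -0.03897680002753048, 'hand_eye': array([[ 9.99995018e-01,  5.30594366e-04, -3.11174848e-03,
        -2.82589507e-04],
       [ 4.12037002e-04,  9.55398087e-01,  2.95320716e-01,
        -7.53690308e-02],
       [ 3.12965406e-03, -2.95320527e-01,  9.55393108e-01,
         3.12545758e-02],
       [ 0.00000000e+00,  0.00000000e+00,  0.00000000e+00,
         1.00000000e+00]])}
0.5 0.1734
```

View pics/top0.png

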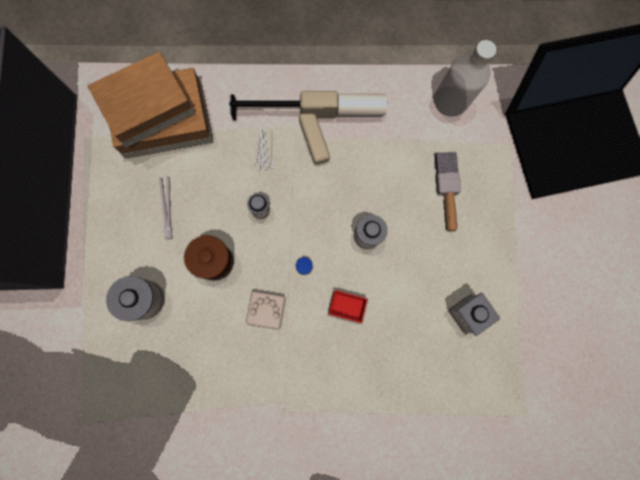

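View pics/side0.png

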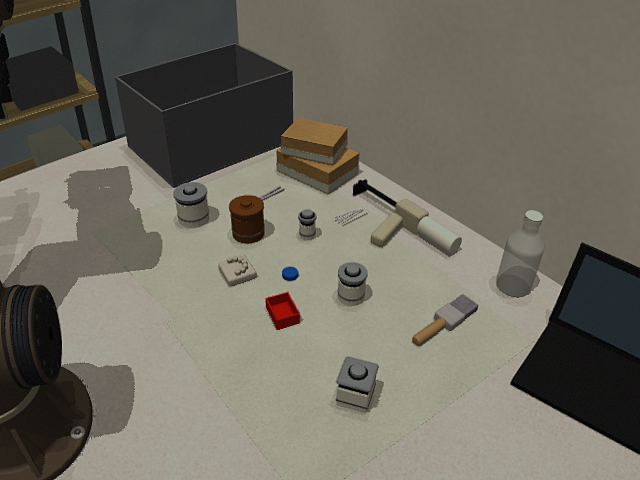

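Candidates in the top view:
- **Small:** (258,205).
- **Middle round:** (371,231).
- **Large grey:** (133,298).
- **Look-alikes to avoid:** the brown pot at (208,257), the square pot at (478,313) and the blue cap at (304,265).

By the description I want the three grey-lidded round pots. Next I'll locate the knobs and look at the small one with the wrist camera.

```bash
cat > h.py <<'E'
from plant import *
import cv2,numpy as np
def ray(c,uv,pose=None):
    i=camera_info(c); f=240/np.tan(np.radians(i["vfov"]/2))
    K=np.array([[f,0,i["cx"]],[0,f,i["cy"]],[0,0,1]])
    s=cv2.undistortPoints(np.array([[uv]],float),K,np.array([i["k1"],0,0,0,0]))[0,0]
    d=np.array([s[0],s[1],1.])
    if c=="wrist":
        T=i["hand_eye"]; p,R=pose
        return p+R@T[:3,3], R@T[:3,:3]@d
    return -i["R"].T@i["t"], i["R"].T@d
def onz(c,uv,z,pose=None):
    o,d=ray(c,uv,pose); return o+d*(z-o[2])/d[2]
def pose():
    o=status.get_obs(); return np.array(o["eef_pos"]),np.array(o["orientation"])
H={"small":.062,"middle":.072,"large":.084,"square":.072}
E
python3 - <<'E'
from h import *
for n,t,s in(("small",(259,202),(307.5,212)),("middle",(373,229),(352,267)),("large",(129,297),(190,187)),("square",(481,314),(358,366))):
    print(n,onz("top",t,H[n]).round(4),onz("side",s,H[n]).round(4))
print(pose()[1].round(3))
p=onz("top",(259,202),.062)
ctrl.set_gripper(0.0)
q=np.array([p[0],p[1],.34]); ctrl.move_ptp(q,pose()[1])
P=pose(); f=grab_frame("wrist"); cv2.imwrite("pics/w1.png",f[:,:,::-1])
for n in("small_pot","small_spot"):
  for d in trace("wrist",n):
    print(n,d["score"],d["bbox"])
print(P[0],status.get_obs()["clock"],status.get_obs()["force"],status.get_obs()["joint_positions"])
E
```

```text
small [0.6549 0.0876 0.062 ] [0.6538 0.0859 0.062 ]
middle [ 0.6027 -0.1042  0.072 ] [ 0.6034 -0.1033  0.072 ]
large [0.4989 0.2871 0.084 ] [0.4976 0.2853 0.084 ]
square [ 0.4571 -0.2762  0.072 ] [ 0.4607 -0.2747  0.072 ]
[[ 0.365  0.931  0.   ]
 [ 0.931 -0.365  0.   ]
 [ 0.    -0.    -1.   ]]
small_pot 0.76 [299.3, 197.3, 49.9, 63.2]
small_spot 0.91 [306.8, 222.9, 30.1, 28.9]
[0.65476004 0.08850008 0.34016267] 3.75 [-1.24970089  0.42647553  0.53704294] [ 1.95399477e+00  3.46941229e+01  8.78212960e+01  1.10805277e-02
  5.74745798e+01 -6.66881763e+01]
```

View pics/w1.png

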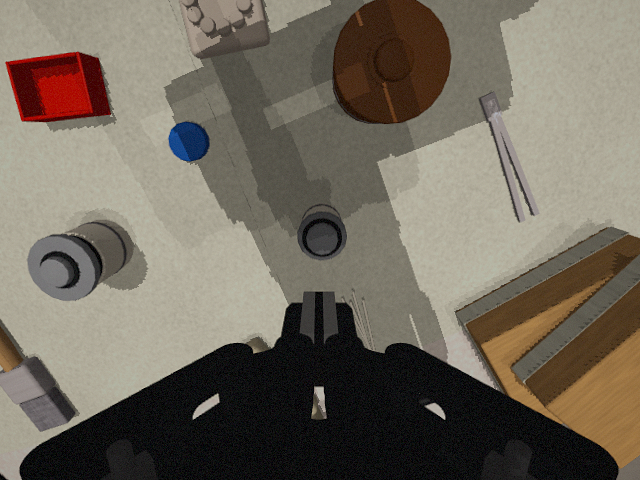

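The wrist view shows the small pot's knob at about (322,237), the middle pot at (65,265) and the brown decoy at (392,60). The small pot is right under the tips, so I'll press it with a guard.

```bash
cat >> h.py <<'E'
L=ctrl.tcp_to_tips
def press(n,xy,guard=6.0):
    R=pose()[1]; h=H[n]
    ctrl.move_linear([*xy,h+.015+L],.12,R); ctrl.hold(.2)
    f0=np.array(status.get_obs()["force"])
    g=ctrl.move_linear([*xy,h-.0155+L],.012,R,guard=guard)
    p=pose()[0]; f=np.array(status.get_obs()["force"])
    print(n,"guard",g,"tip",(p-[0,0,L]).round(4),"home knob top",h-.01,"dF",(f-f0).round(2))
    ctrl.hold(.2); p=pose()[0]; print("settled",(p[2]-L).round(4),(np.array(status.get_obs()["force"])-f0).round(2))
    ctrl.move_linear([*xy,h+.03+L],.08,R); print("clock",status.get_obs()["clock"])
E
python3 - <<'E'
from h import *
P=pose(); p=onz("wrist",(321.8,237.3),.062,P); print(p)
xy=(p[:2]+[.6549,.0876])/2
press("small",xy)
R=P[1]
p,_=pose(); ctrl.move_linear([xy[0],xy[1],.34],.2)
f=grab_frame("wrist"); cv2.imwrite("pics/w2.png",f[:,:,::-1]); d=trace("wrist","small_spot"); print([x["bbox"] for x in d])
f=grab_frame("side"); a=cv2.resize(f[190:260,270:350,::-1],None,fx=6,fy=6,interpolation=2)
cv2.imwrite("pics/s2.png",a)
E
```

```text
[0.65217644 0.09079023 0.062     ]
small guard True tip [0.6536 0.0892 0.0481] home knob top 0.052 dF [-0.78  0.6   5.08]
settled 0.0482 [-0.92  0.58  5.6 ]
clock 7.925
[[308.9, 220.9, 27.9, 29.0], [166.8, 122.9, 45.5, 39.5]]
```

View pics/s2.png

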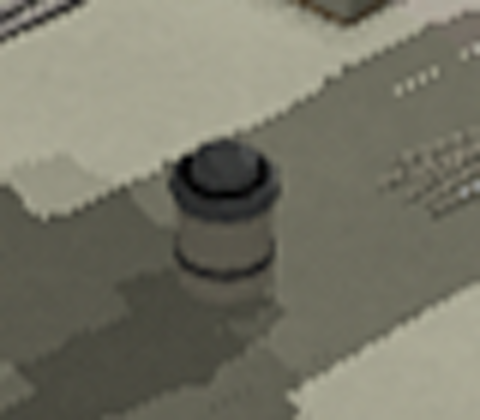

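The small lid is home: no neck shows, and the stop at 48 mm with about 5.6 N matches a closed lid. Next is the middle pot.

```bash
cat > go.py <<'E'
from h import *
import sys
n=sys.argv[1]; xy=np.array([float(sys.argv[2]),float(sys.argv[3])])
ctrl.move_ptp([*xy,.35],pose()[1]); P=pose()
f=grab_frame("wrist"); cv2.imwrite(f"pics/w_{n}.png",f[:,:,::-1])
best=None
for d in trace("wrist",n+"_spot"):
    b=d["bbox"]; p=onz("wrist",(b[0]+b[2]/2,b[1]+b[3]/2),H[n],P)
    print(d["score"],b,p)
    if d["score"]>.5 and np.hypot(*(p[:2]-xy))<.012 and best is None: best=p[:2]
assert best is not None,"no match"
xy=(xy+best)/2
press(n,xy)
ctrl.move_linear([*xy,.35],.2)
f=grab_frame("side"); cv2.imwrite(f"pics/side_{n}.png",f[:,:,::-1])
E
python3 go.py middle .603 -.1038
```

```text
0.73 [303.8, 222.8, 34.9, 34.1] [ 0.60152595 -0.10157799  0.072     ]
middle guard True tip [ 0.6023 -0.1027  0.058 ] home knob top 0.06199999999999999 dF [-2.47 -0.08  5.67]
settled 0.0582 [-1.87 -0.42  5.97]
clock 13.6917
```

```bash
python3 go.py large .4983 .2862; python3 - <<'E'
import cv2,numpy as np
i=cv2.imread("pics/side_large.png"); b=cv2.imread("pics/side0.png")
c=lambda x:cv2.resize(x[170:420,165:385],None,fx=1.8,fy=2.2)[:, :398]
cv2.imwrite("pics/cmp.png",np.hstack([c(b),c(i)]))
E
```

```text
0.77 [307.3, 226.4, 36.9, 35.1] [0.49721527 0.29014956 0.084     ]
0.18 [2.7, 299.0, 36.4, 50.0] [0.47209945 0.04613902 0.084     ]
large guard True tip [0.4978 0.2882 0.07  ] home knob top 0.07400000000000001 dF [-0.07 -1.06  5.21]
settled 0.0701 [-0.08 -0.68  5.7 ]
clock 19.9333
```

View pics/cmp.png

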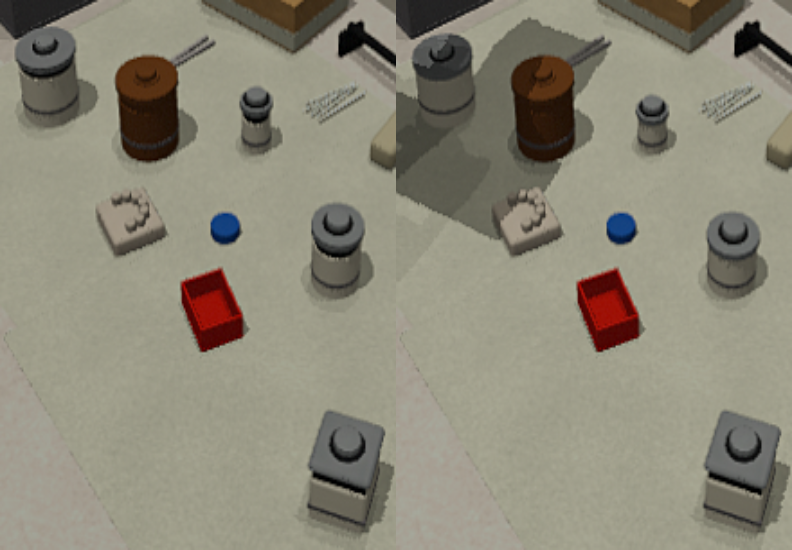

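The before and after views show the dark neck gone on all three round pots. The square lid is still raised, and nothing else has moved. I'll hand the job in.

```bash
python3 -c "
from plant import *
order.close_job(); print(status.get_obs()['clock'])"
```

```text
the job is handed in; nothing more can be done
the job is handed in; nothing more can be done
```

I closed the three round pots in the order asked (small, middle, large) by pressing each knob with the shut fingertips, then handed the job in. The robot's clock read about 20 s after the last press, with the arm raised clear.

- **Press readings:** each press stopped at about 6 N with the tips roughly 4 mm below the closed knob height. That matches a lid fully home with the knob spring slightly compressed.
- **Final side view:** no dark neck shows on any of the three round pots, the square pot's lid is still raised, and the other things in that crop look unmoved. The brush lay outside it and I did not check it separately.
- **Disagreements:** the wrist and fixed cameras differed by 3–4 mm on knob position, so I pressed at the midpoint, well within the 24 mm knobs. The middle press also showed about 2 N of sideways force; the pot shows no visible shift.

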